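# Shift the bench gearstick from second into third

## Robot

A 6-joint arm with a two-finger parallel gripper is mounted at the origin on a cart in front of the work surface, level with it; the furniture and walls round the work are solid. World frame = base frame: x ahead of the robot, y to its left, z up, the work surface at z = 0. Lengths are in m, angles in rad, forces in N, time in s.
With the tool pointing down it reaches from about 0.375 to 0.9 m from the base axis. Payload 3.1 kg.
Tool frame: the origin (TCP) lies on the centre line of the jaws, within the pads' length; the fingertips stand robot.nose_length ahead of it and the grasp point (between the pads) lies 6 mm ahead of it (robot.nose_length is the distance from the TCP to the fingertips, in m); z points along the fingers, y is the line along which they close (so a half turn about z gives the same grasp; the last joint's range is limited). The gripper opens to 87 mm and grips with 3 to 60 N. Pads are 19 mm wide; open, the fingers measure 117 mm over their backs; the gripper's body (75 mm by 190 mm) begins 51 mm behind the grasp point.
Start: joints at [1.071, 0.527, 1.433, -0, 1.181, -0.178], TCP at [0.197, 0.593, 0.248] pointing down, gripper open.
Joint ranges: [-3.08, 3.08], [-0.75, 2.2], [0.22, 2.44], [-1.43, 4.57], [0, 2.65], [-2.85, 2.85]. Speed limits (rad/s): [2.79, 2.79, 3.14, 3.14, 3.14, 3.14].

## Interface

Orientations are given as a unit quaternion [x, y, z, w].
In Python, from rig import robot gives the robot as it stands.
- The arm moves only by the shell command python3 -m crank 'ROWS' [FORCE]. ROWS is JSON, one flat list of numbers, 7 for each row, row after row: the shift along the tool's x, y, z in mm, then the turn, a rotation vector about the tool's x, y, z in degrees, then the closure in counts, from 0 (fully open) to 255 (shut). In form: [x, y, z, ax, ay, az, fingers, x, y, z, ax, ay, az, fingers, ...]. A call has exactly 5 rows; each row is the pose to reach, as a shift and turn from the pose commanded when the call began, along the tool's axes at that moment; what a row does not reach only later rows make up. A row lasts 1/12 s, in which the tool goes at most 41.7 mm and 7.16 degrees, less where a joint would pass 70% of its speed; a pose out of reach is approached as far as the arm can. A call with a gripper value outside its range is refused whole. The fingers move at their own pace and stop on an object; FORCE is the grip in N (left out, the last holds). Time passes only in rows, so rows that repeat a pose let the fingers close, or fill a call up. It gives the time, the measured TCP pose, the force, the opening and the grip force at its end, in the units of the state.
- robot.get_obs(): the state, without advancing time (a new reading comes with each control period).
- robot.camera(name): name is "side" or "top"; returns a dict with "pixels" (400x640x3 uint8, red, green, blue), "intrinsics" (3x3 intrinsics, pixels), "k1" (the pictures are not rectified: a ray, as slopes to the right and down, at radius r is drawn at 1 + k1 r^2 times it, then the intrinsics apply), "extrinsics" (4x4, takes a point from camera to world coordinates). Camera axes: x right, y down, z forward; pixel columns grow to the right and rows downward; lengths in m; the calibration is good to about 2 mm. A picture is of the moment at which its call begins. There is no depth.
- robot.hand_in(): hands the job in; it is judged then, once.
The state is a dict: "time": time; "q": joint angles; "joint_velocities": joint speeds; "joint_torque": joint torques, N m; "position": TCP position; "tool_rot": TCP orientation; "ft_force": force on the tool from outside, world axes, zero at the start; "moment": the same for the moment, N m; "grip_width": finger opening in m; "grip_force": force on a finger pad.
Only numpy, scipy, OpenCV 4.12 (cv2) and the standard library are available. Lean on these libraries where they do the work, as an engineer would, in place of code of your own. Each camera call takes 0.05 s, during which the arm holds its last target. There are 200 camera calls.

## Task

The overhauled tractor gear selector on the cabinet is in second, the slot with two white dots. Using light pushes of the fingertips only, never gripping the red knob, shift it to third: forward into neutral, across to the right, then forward fully home into the slot with three dots; never let it run into first (one dot) or fourth (four dots). Leave the small bottle, the jar and the roll of tape where they stand and take the hand clear.

Things in the scene. Friction and masses are not known exactly. Their poses are not given: they have to be found in the camera images.
- shifter: Gear selector: fixed green cast housing 120 (x) by 112 (y) mm on a dark steel foot flange 148 x 134 mm, 10 mm thick, with a black gate plate on top, its upper face 83 mm above the cabinet top. Origin: centre of its underside, on the cabinet top; its x axis is FORWARD (roughly away from the robot, yaw within 0.3 rad), y is LEFT, z up.
- gate (a point): Centre of the H gate on the plate's upper face; axes as the shifter's. Two slots along x at y = +15 and -15 mm, 14 mm wide, 53 mm long, joined at x = 0 by a 14 mm wide cross channel along y (neutral). White dots by the slot ends: one left-front (first), two left-rear (second), three right-front (third), four right-rear (fourth).
- knob: Red knob, an upright cylinder 34 mm in diameter, 44 mm tall with narrowed ends (full diameter 10 to 36 mm above its underside). Origin: centre of its underside, 120 mm up the lever from the pivot; z points up along the lever. Its 10 mm steel shaft swings about a pivot 20 mm above the shifter's origin and is guided by the walls of the H slot.
- knob_center (a point): Centre of the knob, 142 mm up the lever from the pivot; it moves about 45 mm forward or back of neutral and 35 mm to either side of the middle, and lies 147 to 162 mm above the cabinet top.
- across (a joint): Sideways angle of the lever, rad: 0 upright, negative to the left, positive to the right. About -0.25 to -0.22 in the left slots, 0.22 to 0.25 in the right slots; stop at 0.255 either way. Stays where it is left (dry friction, about 1.5 N at the knob).
- foreaft (a joint): Fore-and-aft angle of the lever, rad: 0 in neutral (play about 0.03), positive forward, negative back; stop at 0.33 either way, which is fully home in a slot. Starts at -0.32 to -0.20 in second. Stays where it is left (dry friction, about 1.5 N at the knob), with no springs or detents.
- bottle: Small round amber bottle with a black cap, 39 mm diameter, 102 mm tall, loose, stands behind the shifter on the left. Origin at the centre of its base.
- jar: Small round glass jar with a white lid, 62 mm diameter, 81 mm tall, loose, stands behind the shifter on the right. Origin at the centre of its base.
- tape: Roll of white tape lying flat, 62 mm diameter, 18 mm tall, loose, in front of the shifter on the robot's side. Origin at the centre of its underside.
There are look-alikes about, which are no part of the job. Of the things that look like the jar, the smaller one is meant.

How it is judged:
On the way, in this order (a step that is already met when the one before it is completed fails the run):
1. the lever is out of second, in neutral on the left (value of joint foreaft above -0.07 rad and value of joint across below -0.1 rad).
2. the lever is across to the right in neutral (value of joint across above 0.19 rad and value of joint foreaft between -0.12 and 0.12 rad).
At the end, for the whole second after the job is handed in: The lever rests fully forward in the right-hand slot (third: foreaft above 0.28 rad, its stop being 0.33; across above 0.19 rad), and bottle, jar and tape stand upright within 20 mm of where they were (value of joint foreaft above 0.28 rad and value of joint across above 0.19 rad and velocity of joint foreaft between -0.05 and 0.05 rad/s and distance of each of bottle, jar, tape from where it was at the start of the episode below 0.02 m and angle between each of bottle, jar, tape's own z axis and vertical below 0.2 rad); the robot touches nothing.
It fails at once if the lever ran into first (value of joint across below -0.1 rad and value of joint foreaft above 0.15 rad).
It fails at once if the lever ran into fourth (value of joint across above 0.1 rad and value of joint foreaft below -0.15 rad).
It fails at once if the knob was gripped or shoved hard (more than 30 N between fingers and knob) (contact force between the fingers and knob above 30 N).
It fails at once if the bottle, jar or tape was pushed, lifted or tipped (moved more than 20 mm or leaning more than 0.3 rad) (distance of any of bottle, jar, tape from where it was at the start of the episode above 0.02 m or angle between any of bottle, jar, tape's own z axis and vertical above 0.3 rad).
It also fails if it takes over 54 s, if anything falls off the work surface, if the arm or the gripper's body presses on something with over 40 N, if the wrist force passes 120 N, or if a joint passes its speed limit or range.

## Working session

There is one attempt and no reset: what is moved stays moved. The work goes in short steps, Python scripts to look and compute and a shell command to move; the robot and the scene stay as the last step left them, time stands still between calls to the robot, and variables do not carry over. Pictures are saved under pics/ and viewed, at most 10 in all, crops included, and the job is handed in when it is done.

```bash
mkdir -p pics; ls
python3 - <<'E'
from rig import robot
import cv2
o=robot.get_obs();print(o, robot.nose_length)
for n in("top","side"):
    c=robot.camera(n);cv2.imwrite(f"pics/{n}0.png",c["pixels"][:,:,::-1]);print(n,c["intrinsics"],c["k1"],c["extrinsics"])
E
```

```text
pics
{'time': 0.0, 'q': array([ 1.07151082e+00,  5.28479617e-01,  1.43386312e+00, -5.45494341e-05,
        1.18140772e+00, -1.78472650e-01]), 'joint_velocities': array([ 9.22936551e-04, -1.22275207e-03,  1.12695977e-03,  1.30414089e-03,
        4.83891944e-04, -5.03482742e-05]), 'joint_torque': array([-2.14448919e-03, -4.40050507e+01, -1.76587039e+01,  6.31278008e-02,
        5.84459945e-02, -1.73718490e-04]), 'position': array([0.19673183, 0.59252834, 0.24657578]), 'tool_rot': array([ 1.59709089e-01,  9.87163534e-01, -1.02592850e-03, -3.34872678e-04]), 'ft_force': array([ 0.69465405, -0.57432903,  0.21463171]), 'moment': array([-0.0270543 , -0.01364503, -0.03995377]), 'grip_force': 0.0, 'grip_width': 0.08724937854021604} 0.025
top [[495.27850493   0.         319.5920364 ]
 [  0.         495.27850493 199.47693443]
 [  0.           0.           1.        ]] -0.09705829930705559 [[ 0.02437473 -0.98504446  0.17056754  0.38046579]
 [-0.99959106 -0.02656661 -0.01057959  0.23906684]
 [ 0.01495277 -0.17023991 -0.98528919  0.94368635]
 [ 0.          0.          0.          1.        ]]
side [[482.01784434   0.         327.13650639]
 [  0.         482.01784434 201.92058244]
 [  0.           0.           1.        ]] 0.01503740769196989 [[ 0.99959434 -0.02139715  0.01879686  0.49942623]
 [-0.02711584 -0.51311259  0.85789289 -0.50190305]
 [-0.00871156 -0.85805457 -0.51348464  0.55143125]
 [ 0.          0.          0.          1.        ]]
```

View pics/top0.png

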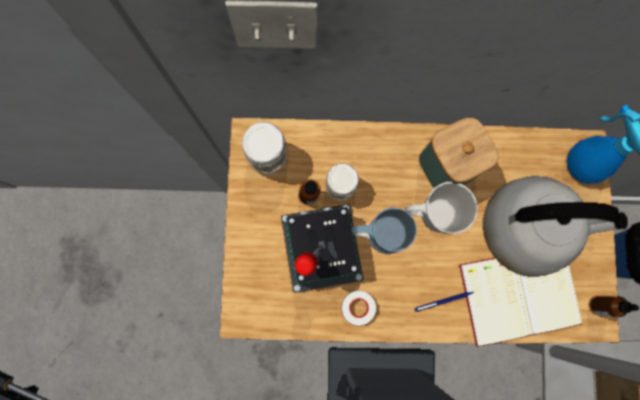

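View pics/side0.png

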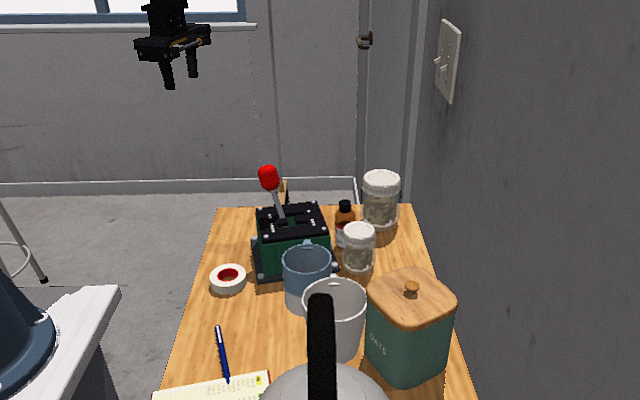

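Candidates: the red knob is at top (305,264) and side (268,178), while the tape's red core at (359,309) is not it. The smaller jar is at (342,180) and its larger look-alike at (265,145). The bottle is at (310,190), with a look-alike at (605,305). The knob over the two-dot slot is the target. Next I check it in a crop and measure.

```bash
cat > h.py <<'E'
import numpy as np,cv2
from rig import robot
def ray(c,p):
    K=c["intrinsics"];k=c["k1"];d=np.array([(p[0]-K[0,2])/K[0,0],(p[1]-K[1,2])/K[1,1]]);s=d.copy()
    for _ in range(20): s=d/(1+k*(s@s))
    E=c["extrinsics"];v=E[:3,:3]@np.r_[s,1];return E[:3,3],v/np.linalg.norm(v)
def plane(c,p,z):
    o,v=ray(c,p);return o+v*(z-o[2])/v[2]
def tri(c1,p1,c2,p2):
    (o1,v1),(o2,v2)=ray(c1,p1),ray(c2,p2)
    t=np.linalg.lstsq(np.c_[v1,-v2],o2-o1,rcond=None)[0];a,b=o1+t[0]*v1,o2+t[1]*v2
    return (a+b)/2,np.linalg.norm(a-b)
def red(c,box):
    x0,y0,x1,y1=box;h=cv2.cvtColor(c["pixels"],cv2.COLOR_RGB2HSV)[y0:y1,x0:x1]
    m=(((h[...,0]<8)|(h[...,0]>172))&(h[...,1]>170)&(h[...,2]>60)).astype(np.uint8)
    n,l,s,ce=cv2.connectedComponentsWithStats(m);i=1+np.argmax(s[1:,4]);return ce[i]+[x0,y0],s[i]
def knob():
    t,s=robot.camera("top"),robot.camera("side")
    a,b=red(t,(270,200,380,290)),red(s,(225,130,350,225));return tri(t,a[0],s,b[0]),a,b
E
python3 - <<'E'
from h import *
print(knob())
t=robot.camera("top");P=t["pixels"]
cv2.imwrite("pics/crop.png",cv2.resize(P[165:335,270:390],None,fx=3.5,fy=3.5,interpolation=cv2.INTER_CUBIC)[:,:,::-1])
g=cv2.cvtColor(P,cv2.COLOR_RGB2HSV)[200:295,278:370];m=((g[...,1]<60)&(g[...,2]>150)).astype(np.uint8)
n,l,s,ce=cv2.connectedComponentsWithStats(m)
for i in range(1,n): print(ce[i]+[278,200],s[i,4],plane(t,ce[i]+[278,200],.083).round(4))
E
```

```text
((array([0.41316771, 0.25024033, 0.15537466]), np.float64(0.00057561089438562)), (array([305.56490385, 263.57692308]), array([ 25,  52,  23,  24, 416], dtype=int32)), (array([268.24582339, 176.75178998]), array([ 33,  34,  21,  26, 419], dtype=int32)))
[326.5 208.5] 6 [0.5137 0.2173 0.083 ]
[343.  211.2] 10 [0.5097 0.1882 0.083 ]
[302.2 212.4] 5 [0.5056 0.2598 0.083 ]
[284.16666667 217.55555556] 18 [0.4957 0.2911 0.083 ]
[291.18181818 220.18181818] 11 [0.4914 0.2786 0.083 ]
[329.28571429 222.        ] 7 [0.4899 0.2119 0.083 ]
[333.5 221.5] 4 [0.491  0.2045 0.083 ]
[325.         222.71428571] 7 [0.4885 0.2194 0.083 ]
[307.83333333 225.83333333] 6 [0.4822 0.2492 0.083 ]
[364.02884615 231.03846154] 104 [0.4756 0.1508 0.083 ]
[343.         261.71428571] 7 [0.4213 0.1867 0.083 ]
[334.6 263.2] 5 [0.4184 0.2012 0.083 ]
[338.5 262.5] 4 [0.4198 0.1944 0.083 ]
[353.5 268.5] 12 [0.41   0.1683 0.083 ]
[300.61538462 277.38461538] 13 [0.3926 0.2591 0.083 ]
[296.625      287.66666667] 24 [0.3749 0.2655 0.083 ]
[358.0625  292.78125] 64 [0.3687 0.1598 0.083 ]
```

View pics/crop.png

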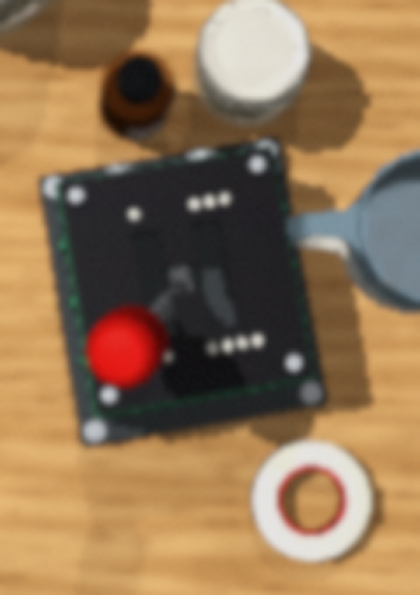

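The crop shows the knob over the rear-left slot, which is second. The single dot is at top (308,226), three dots at (329,222) and four at (338,262). The plate screws put the gate at (0.451, 0.224) with yaw 11.3°. The knob is at -32 mm forward, +33 mm left in the gate frame. I'll close the fingers and approach from the robot's side, aligning the tool with the gate.

```bash
python3 -m crank '[-27,-27,0,0,0,0,255, -54,-54,0,0,0,0,255, -81,-81,0,0,0,0,255, -108,-108,0,0,0,0,255, -135,-135,0,0,0,0,255]' 10
python3 -m crank '[-28,-28,0,0,0,-6,255, -56,-56,0,0,0,-12,255, -84,-84,0,0,0,-18,255, -112,-112,0,0,0,-24,255, -141,-143,0,0,0,-29.7,255]'
python3 -m crank '[0,0,0,0,0,0,255, 0,0,0,0,0,0,255, 0,0,0,0,0,0,255, 0,0,0,0,0,0,255, 0,0,0,0,0,0,255]'
cat > st.py <<'E'
from h import *
from scipy.spatial.transform import Rotation as R
o=robot.get_obs();G=np.array([.4509,.2236,0]);Z=R.from_euler('z',.197)
M=R.from_quat(o["tool_rot"]).as_matrix()
print("t",o["time"],"gate TCP",(Z.inv().apply(o["position"]-G)*1e3).round(1),"f",Z.inv().apply(o["ft_force"]).round(1),"w",o["grip_width"])
print("tool x deg",np.degrees(np.arctan2(M[1,0],M[0,0])).round(1),"tilt",M[2].round(3))
def look():
    (p,e),a,b=knob();g=Z.inv().apply(p-G);h=g[2]-.02
    print("knob gate",(g*1e3).round(1),"err",round(e*1e3,1),"foreaft",round(np.arctan2(g[0],h),3),"across",round(np.arctan2(-g[1],np.hypot(h,g[0])),3),a[1][4],b[1][4])
import sys
if len(sys.argv)>1: look()
E
python3 st.py 1
```

```text
time: 0.67
position: [0.2829, 0.4209, 0.2475]
tool_rot: [0.159, 0.987, 0.0, 0.0]
ft_force: [1.2, -0.4, 0.5]
grip_width: 0.0616
grip_force: 0.0
time: 1.08
position: [0.3677, 0.2505, 0.2478]
tool_rot: [-0.095, 0.996, 0.0, 0.0]
ft_force: [0.9, 1.1, 0.2]
grip_width: 0.0282
grip_force: 0.0
time: 1.5
position: [0.3662, 0.2533, 0.2475]
tool_rot: [-0.093, 0.996, 0.0, -0.0]
ft_force: [-1.3, -0.6, 0.2]
grip_width: 0.0018
grip_force: 0.0
t 1.5 gate TCP [-77.2  45.7 247.5] f [-1.4 -0.3  0.2] w 0.0018311211350841377
tool x deg -169.3 tilt [ 0.  0. -1.]Traceback (most recent call last):
  File "st.py", line 11, in <module>
    if len(sys.argv)>1: look()
                        ~~~~^^
  File "st.py", line 8, in look
    (p,e),a,b=knob();g=Z.inv().apply(p-G);h=g[2]-.02
              ~~~~^^
  File "h.py", line 19, in knob
    a,b=red(t,(270,200,380,290)),red(s,(225,130,350,225));return tri(t,a[0],s,b[0]),a,b
        ~~~^^^^^^^^^^^^^^^^^^^^^
  File "h.py", line 16, in red
    n,l,s,ce=cv2.connectedComponentsWithStats(m);i=1+np.argmax(s[1:,4]);return ce[i]+[x0,y0],s[i]
                                                     ~~~~~~~~~^^^^^^^^^
    return _wrapfunc(a, 'argmax', axis=axis, out=out, **kwds)
    return bound(*args, **kwds)
ValueError: attempt to get argmax of an empty sequence
```

```bash
python3 -m crank '[0,-12,17,0,0,-0.6,255, 0,-12,34,0,0,-0.6,255, 0,-12,51,0,0,-0.6,255, 0,-12,68,0,0,-0.6,255, 0,-12,85,0,0,-0.6,255]'
cat >> st.py <<'E'
def side(y=None,x=None):
    s=robot.camera("side");a=red(s,(225,130,350,225));o,v=ray(s,a[0]);o=Z.inv().apply(o-G);v=Z.inv().apply(v)
    t=(y-o[1])/v[1] if y is not None else (x-o[0])/v[0]
    g=o+t*v;h=g[2]-.02;print("side knob",(g*1e3).round(1),"foreaft",round(np.arctan2(g[0],h),3),"across",round(np.arctan2(-g[1],np.hypot(h,g[0])),3),a[1][4],"r",np.hypot(np.hypot(g[0],g[1]),h).round(4))
    cv2.imwrite("pics/s%.1f.png"%robot.get_obs()["time"],s["pixels"][100:300,180:420,::-1].repeat(2,0).repeat(2,1))
E
sed -i '/^if len/d;/^import sys/d' st.py
python3 -c "
from st import *
side(y=.0335)"; ls pics
```

```text
time: 2.02
position: [0.369, 0.2411, 0.1619]
tool_rot: [-0.098, 0.995, 0.0, 0.0]
ft_force: [-0.8, -0.1, -0.2]
grip_width: 0.0005
grip_force: 0.0
t 2.0167 gate TCP [-76.9  33.2 161.9] f [-0.8  0.1 -0.2] w 0.0005486451307651955
tool x deg -168.7 tilt [-0.001  0.    -1.   ]
side knob [-30.3  33.5 152.7] foreaft -0.225 across -0.241 359 r 0.1402
crop.png
s2.1.png
side0.png
top0.png
```

```bash
python3 -m crank '[-9,0,0,0,0,0,255, -17,0,0,0,0,0,255, -23,0,0,0,0,0,255, -29,0,0,0,0,0,255, -35,0,0,0,0,0,255]' 
python3 -c "
from st import *
side(y=.0335)"; ls pics
```

```text
time: 2.48
position: [0.4043, 0.2475, 0.1634]
tool_rot: [-0.097, 0.995, 0.0, 0.0]
ft_force: [-1.8, 0.6, 1.1]
grip_width: 0.0006
grip_force: 1.0
t 2.4833 gate TCP [-41.   32.6 163.4] f [-1.6  0.9  1.1] w 0.0005899779046896877
tool x deg -168.8 tilt [-0.001  0.    -1.   ]
side knob [-14.5  33.5 149.2] foreaft -0.112 across -0.252 255 r 0.1343
crop.png
s2.1.png
s2.5.png
side0.png
top0.png
```

```bash
python3 -m crank '[-4,0,0,0,0,0,255, -8,0,0,0,0,0,255, -11,0,0,0,0,0,255, -13.5,0,0,0,0,0,255, -13.5,0,0,0,0,0,255]' 
python3 -c "
from st import *
side(y=.0335)"; ls pics
```

```text
time: 2.95
position: [0.4176, 0.2498, 0.1626]
tool_rot: [-0.097, 0.995, 0.0, 0.0]
ft_force: [-0.9, 0.3, 0.7]
grip_width: 0.0005
grip_force: 0.6
t 2.95 gate TCP [-27.6  32.2 162.6] f [-0.9  0.5  0.7] w 0.0004912727347506178
tool x deg -168.8 tilt [-0.001  0.    -1.   ]
side knob [ -1.7  33.5 149.4] foreaft -0.013 across -0.253 232 r 0.1336
crop.png
s2.1.png
s2.5.png
s3.0.png
side0.png
top0.png
```

```bash
python3 -m crank '[10,0,0,0,0,0,255, 20,0,0,0,0,0,255, 30,0,0,0,0,0,255, 30,0,0,0,0,0,255, 30,0,0,0,0,0,255]' 
python3 -c "
from st import *
side(y=.0335)"; ls pics
```

```text
time: 3.42
position: [0.3862, 0.2437, 0.1626]
tool_rot: [-0.098, 0.995, -0.0, -0.0]
ft_force: [-0.7, 0.4, 0.6]
grip_width: 0.0003
grip_force: 0.0
t 3.4167 gate TCP [-59.5  32.4 162.6] f [-0.6  0.5  0.6] w 0.000311862793090461
tool x deg -168.8 tilt [ 0. -0. -1.]
side knob [ -1.6  33.5 158.8] foreaft -0.011 across -0.237 396 r 0.1428
crop.png
s2.1.png
s2.5.png
s3.0.png
s3.5.png
side0.png
top0.png
```

```bash
python3 -m crank '[0,20,0,0,0,0,255, 0,40,0,0,0,0,255, 0,56,0,0,0,0,255, -20,56,0,0,0,0,255, -40,56,0,0,0,0,255]' 
python3 -m crank '[-10,0,0,0,0,0,255, -18.5,0,0,0,0,0,255, -18.5,0,0,0,0,0,255, -18.5,-5,0,0,0,0,255, -18.5,-10,0,0,0,0,255]' 
python3 -c "
from st import *
side(y=.0335)"
```

```text
time: 3.88
position: [0.4155, 0.3077, 0.1627]
tool_rot: [-0.099, 0.995, 0.0, 0.0]
ft_force: [1.1, -0.8, -1.1]
grip_width: 0.0006
grip_force: 0.0
time: 4.3
position: [0.4346, 0.2996, 0.1622]
tool_rot: [-0.097, 0.995, -0.0, -0.001]
ft_force: [-0.1, -0.6, -0.8]
grip_width: 0.0003
grip_force: 0.0
t 4.3 gate TCP [ -1.1  77.7 162.2] f [-0.2 -0.6 -0.8] w 0.00026989379565497257
tool x deg -168.8 tilt [ 0.002 -0.    -1.   ]
side knob [ -2.3  33.5 159.1] foreaft -0.017 across -0.236 414 r 0.1431
```

```bash
python3 -m crank '[0,-6,0,0,0,0,255, 0,-12,0,0,0,0,255, 0,-17,0,0,0,0,255, 0,-22,0,0,0,0,255, 0,-27,0,0,0,0,255]' 
python3 -c "
from st import *
side(x=-.001)"
```

```text
time: 4.77
position: [0.4413, 0.2737, 0.163]
tool_rot: [-0.097, 0.995, 0.0, 0.0]
ft_force: [-0.7, 2.1, 2.4]
grip_width: 0.0007
grip_force: 1.4
t 4.7667 gate TCP [  0.4  51.  163. ] f [-0.3  2.2  2.4] w 0.0006957808386543442
tool x deg -168.9 tilt [-0.001  0.001 -1.   ]
side knob [ -1.   30.5 154.1] foreaft -0.007 across -0.223 383 r 0.1376
```

```bash
python3 -m crank '[0,-5,0,0,0,0,255, 0,-10,0,0,0,0,255, 0,-15,0,0,0,0,255, 0,-20,0,0,0,0,255, 0,-25,0,0,0,0,255]' 
python3 -c "
from st import *
side(y=-.006)
t=robot.camera('top');a=red(t,(270,200,380,290));p=plane(t,a[0],.162);print(Z.inv().apply(p-G)*1e3,a[1])"
```

```text
time: 5.23
position: [0.446, 0.2488, 0.1625]
tool_rot: [-0.097, 0.995, -0.0, -0.0]
ft_force: [-0.1, 1.7, 1.1]
grip_width: 0.0003
grip_force: 1.0
t 5.2333 gate TCP [1.000e-01 2.570e+01 1.625e+02] f [0.2 1.7 1.1] w 0.00028229914670174436
tool x deg -168.8 tilt [ 0. -0. -1.]
side knob [ -2.5  -6.  160.6] foreaft -0.018 across 0.043 363 r 0.1408Traceback (most recent call last):
  File "<string>", line 4, in <module>
    t=robot.camera('top');a=red(t,(270,200,380,290));p=plane(t,a[0],.162);print(Z.inv().apply(p-G)*1e3,a[1])
                            ~~~^^^^^^^^^^^^^^^^^^^^^
  File "h.py", line 16, in red
    n,l,s,ce=cv2.connectedComponentsWithStats(m);i=1+np.argmax(s[1:,4]);return ce[i]+[x0,y0],s[i]
                                                     ~~~~~~~~~^^^^^^^^^
    return _wrapfunc(a, 'argmax', axis=axis, out=out, **kwds)
    return bound(*args, **kwds)
ValueError: attempt to get argmax of an empty sequence
```

```bash
python3 -m crank '[0,-7,0,0,0,0,255, 0,-14,0,0,0,0,255, 0,-20,0,0,0,0,255, 0,-26,0,0,0,0,255, 0,-28,0,0,0,0,255]' 
python3 -c "
from st import *
side(y=-.034)"
```

```text
time: 5.75
position: [0.4513, 0.2209, 0.1623]
tool_rot: [-0.097, 0.995, -0.0, -0.0]
ft_force: [-1.3, 1.4, -1.1]
grip_width: 0.0005
grip_force: 0.8
t 5.75 gate TCP [-1.000e-01 -2.800e+00  1.623e+02] f [-1.   1.7 -1.1] w 0.0005309633153081807
tool x deg -168.9 tilt [ 0.001 -0.    -1.   ]
side knob [ -2.4 -34.  158.8] foreaft -0.018 across 0.24 376 r 0.143
```

```bash
python3 -m crank '[0,15,0,0,0,0,255, 0,25,0,0,0,0,255, 20,25,0,0,0,0,255, 40,25,0,0,0,0,255, 60,25,0,0,0,0,255]' 
python3 -m crank '[0,0,0,0,0,0,255, 0,-20,0,0,0,0,255, 0,-40,0,0,0,0,255, 0,-56,0,0,0,0,255, 0,-56,0,0,0,0,255]' 
python3 -c "
from st import *
side(y=-.034)"
```

```text
time: 6.22
position: [0.3868, 0.2349, 0.1624]
tool_rot: [-0.098, 0.995, -0.0, -0.0]
ft_force: [-0.7, -0.6, 0.6]
grip_width: 0.0007
grip_force: 0.0
time: 6.63
position: [0.4001, 0.1783, 0.1627]
tool_rot: [-0.096, 0.995, -0.0, 0.001]
ft_force: [-0.4, 0.8, -0.2]
grip_width: 0.0005
grip_force: 0.0
t 6.6333 gate TCP [-58.6 -34.5 162.7] f [-0.3  0.8 -0.2] w 0.0004999462338430669
tool x deg -168.9 tilt [-0.001 -0.001 -1.   ]
side knob [ -1.4 -34.  161.6] foreaft -0.01 across 0.236 407 r 0.1456
```

```bash
python3 -c "
from st import *
t=robot.camera('top');cv2.imwrite('pics/t7.png',t['pixels'][150:350,230:430,::-1].repeat(3,0).repeat(3,1))
s=robot.camera('side');cv2.imwrite('pics/s7.png',s['pixels'][120:300,200:400,::-1].repeat(3,0).repeat(3,1))"
```

```text
t 6.6833 gate TCP [-58.8 -33.5 162.7] f [ 0.1  0.9 -0.3] w 0.000557657487258986
tool x deg -169.0 tilt [-0.001 -0.    -1.   ]
```

View pics/t7.png

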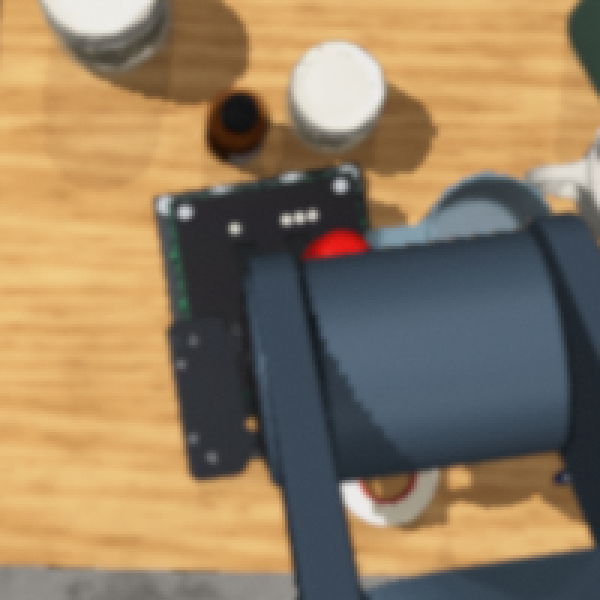

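View pics/s7.png

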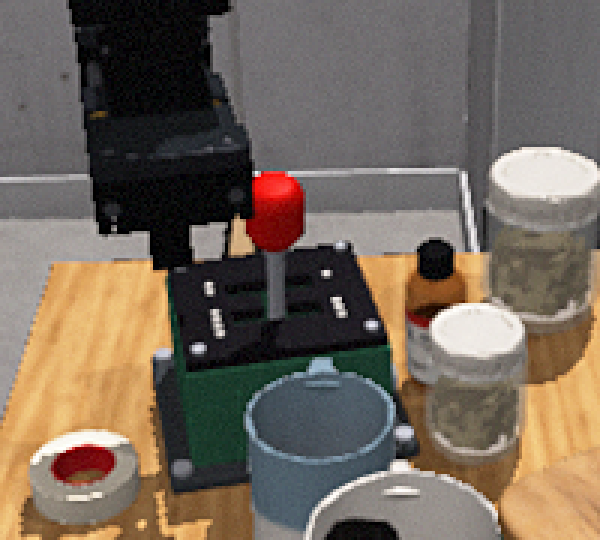

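Top crop: the knob pokes out past the arm, arc top near px (342.7,227) and centre about (342,238). Side crop: the shaft stands in the right slot at neutral, with the hand behind the knob. I'll check the sideways position with this.

```bash
python3 -c "
from st import *
t=robot.camera('top');s=robot.camera('side')
for p in((342,238),(343,238),(341.5,237)):
    print(Z.inv().apply(plane(t,p,.159)-G)*1e3)
b=red(s,(225,130,350,225));q,e=tri(t,(342,238),s,b[0]);print(Z.inv().apply(q-G)*1e3,e)"
```

```text
t 6.7833 gate TCP [-59.3 -32.4 162.6] f [-0.1  0.2  0.3] w 0.0008256183913068111
tool x deg -168.9 tilt [-0.001  0.    -1.   ]
[ -1.70259085 -30.32320702 159.        ]
[ -1.97476231 -31.89070198 159.        ]
[ 1.35021433e-03 -2.98240244e+01  1.59000000e+02]
[ -1.45290261 -30.31389179 159.47000646] 0.0005765865587481265
```

Across is about 0.215, which is slightly short of the slot centre (0.234). I'll nudge the knob 4 mm further right before going forward.

```bash
python3 -m crank '[0,20,0,0,0,0,255, 0,40,0,0,0,0,255, 0,57,0,0,0,0,255, 0,57,0,0,0,0,255, -20,57,0,0,0,0,255]' 
python3 -m crank '[-19,0,0,0,0,0,255, -38,0,0,0,0,0,255, -38,0,0,0,0,0,255, -38,-8,0,0,0,0,255, -38,-16,0,0,0,0,255]' 
python3 -c "
from st import *
side(y=-.031)"
```

```text
time: 7.3
position: [0.4019, 0.2399, 0.162]
tool_rot: [-0.1, 0.995, -0.001, -0.004]
ft_force: [-0.8, 1.1, -0.2]
grip_width: 0.0004
grip_force: 0.0
time: 7.72
position: [0.4459, 0.2306, 0.1621]
tool_rot: [-0.098, 0.995, -0.0, -0.001]
ft_force: [-0.3, -0.4, 0.1]
grip_width: 0.0006
grip_force: 0.0
t 7.7167 gate TCP [ -3.6   7.8 162.1] f [-0.4 -0.3  0.1] w 0.0006044656753650494
tool x deg -168.7 tilt [ 0.003 -0.    -1.   ]
side knob [ -2.4 -31.  159.8] foreaft -0.017 across 0.218 434 r 0.1432
```

```bash
python3 -m crank '[0,-5,0,0,0,0,255, 0,-9,0,0,0,0,255, 0,-12,0,0,0,0,255, 0,-14,0,0,0,0,255, 0,-14,0,0,0,0,255]' 
python3 st.py
python3 -m crank '[0,15,0,0,0,0,255, 0,30,0,0,0,0,255, 20,30,0,0,0,0,255, 40,30,0,0,0,0,255, 58,30,0,0,0,0,255]' 
python3 -m crank '[0,0,0,0,0,0,255, 0,-20,0,0,0,0,255, 0,-40,0,0,0,0,255, 0,-58,0,0,0,0,255, 0,-58,0,0,0,0,255]' 
python3 -c "
from st import *
side(y=-.034)"
```

```text
time: 8.18
position: [0.4496, 0.2172, 0.1624]
tool_rot: [-0.097, 0.995, 0.0, -0.001]
ft_force: [0.1, 1.2, -0.0]
grip_width: 0.0008
grip_force: 0.5
t 8.1833 gate TCP [ -2.5  -6.  162.4] f [ 0.3  1.1 -0. ] w 0.0008092863725203711
tool x deg -168.9 tilt [ 0.001  0.    -1.   ]
time: 8.6
position: [0.3866, 0.2358, 0.1625]
tool_rot: [-0.098, 0.995, -0.0, 0.0]
ft_force: [-0.1, -0.7, -0.3]
grip_width: 0.001
grip_force: 0.0
time: 9.02
position: [0.4009, 0.1771, 0.1628]
tool_rot: [-0.096, 0.995, -0.0, 0.001]
ft_force: [0.8, 0.1, 0.3]
grip_width: 0.0006
grip_force: 0.0
t 9.0167 gate TCP [-58.2 -35.8 162.8] f [ 0.9 -0.1  0.3] w 0.000605545878821145
tool x deg -169.0 tilt [-0.002 -0.001 -1.   ]
side knob [ -1.2 -34.  158.5] foreaft -0.008 across 0.241 407 r 0.1426
```

```bash
python3 -m crank '[-14,0,0,0,0,0,255, -28,0,0,0,0,0,255, -35,0,0,0,0,0,255, -42,0,0,0,0,0,255, -48,0,0,0,0,0,255]' 
python3 -c "
from st import *
side(y=-.034)"
python3 -m crank '[-5,0,0,0,0,0,255, -10,0,0,0,0,0,255, -15,0,0,0,0,0,255, -19,0,0,0,0,0,255, -22,0,0,0,0,0,255]' 
python3 -c "
from st import *
side(y=-.034)"
```

```text
time: 9.48
position: [0.4453, 0.1887, 0.1624]
tool_rot: [-0.098, 0.995, 0.0, -0.001]
ft_force: [-1.8, -1.1, 0.3]
grip_width: 0.0006
grip_force: 0.9
t 9.4833 gate TCP [-12.3 -33.2 162.4] f [-2.  -0.7  0.3] w 0.0005632242966004538
tool x deg -168.8 tilt [ 0.002  0.    -1.   ]
side knob [ 13.5 -34.  147.2] foreaft 0.105 across 0.26 212 r 0.1323
time: 9.95
position: [0.4675, 0.1925, 0.1623]
tool_rot: [-0.097, 0.995, 0.0, -0.0]
ft_force: [-1.2, 0.6, -0.5]
grip_width: 0.0008
grip_force: 0.9
t 9.95 gate TCP [ 10.2 -33.7 162.3] f [-1.1  0.8 -0.5] w 0.0008021350285968792
tool x deg -168.8 tilt [ 0.001  0.    -1.   ]
side knob [ 37.  -34.  145.4] foreaft 0.287 across 0.254 248 r 0.1351
```

Now I'll press gently to the stop while watching the force.

```bash
python3 -m crank '[-1.5,0,0,0,0,0,255, -3,0,0,0,0,0,255, -4,0,0,0,0,0,255, -5,0,0,0,0,0,255, -5,0,0,0,0,0,255]' 
python3 -c "
from st import *
side(y=-.034)"
```

```text
time: 10.42
position: [0.4723, 0.1933, 0.1625]
tool_rot: [-0.097, 0.995, -0.0, -0.0]
ft_force: [-2.3, -0.1, -1.4]
grip_width: 0.0002
grip_force: 0.9
t 10.4167 gate TCP [ 15.  -33.9 162.5] f [-2.3  0.4 -1.4] w 0.0002454058447991778
tool x deg -168.8 tilt [ 0. -0. -1.]
side knob [ 42.6 -34.  145.3] foreaft 0.328 across 0.252 264 r 0.1366
```

```bash
python3 -m crank '[-0.5,0,0,0,0,0,255, -1,0,0,0,0,0,255, -1.5,0,0,0,0,0,255, -2,0,0,0,0,0,255, -2,0,0,0,0,0,255]' 
python3 st.py
```

```text
time: 10.88
position: [0.4734, 0.1936, 0.1623]
tool_rot: [-0.097, 0.995, -0.0, -0.001]
ft_force: [-3.9, 0.1, -0.8]
grip_width: 0.0005
grip_force: 1.9
t 10.8833 gate TCP [ 16.2 -33.8 162.3] f [-3.8  0.9 -0.8] w 0.0005447274727837491
tool x deg -168.8 tilt [ 0.002 -0.    -1.   ]
```

The force is rising, so the lever is at its stop. I'll back off, lift and swing clear, then check.

```bash
python3 -m crank '[15,0,0,0,0,0,255, 30,0,0,0,0,0,255, 45,0,0,0,0,0,255, 45,0,-30,0,0,0,255, 45,0,-60,0,0,0,255]' 
python3 -m crank '[0,0,-30,0,0,0,255, 0,25,-50,0,0,0,255, 0,50,-50,0,0,0,255, 0,80,-50,0,0,0,255, 0,110,-50,0,0,0,255]' 
python3 -m crank '[0,35,0,0,0,0,255, 0,70,0,0,0,0,255, 0,105,0,0,0,0,255, 0,140,0,0,0,0,255, 0,170,0,0,0,0,255]' 
python3 -m crank '[0,35,0,0,0,0,255, 0,35,0,0,0,0,255, 0,35,0,0,0,0,255, 0,35,0,0,0,0,255, 0,35,0,0,0,0,255]' 
python3 -c "
from st import *
side(y=-.033)
t=robot.camera('top');cv2.imwrite('pics/tend.png',t['pixels'][150:350,230:430,::-1].repeat(3,0).repeat(3,1))
look()"
```

```text
time: 11.3
position: [0.4297, 0.1848, 0.2225]
tool_rot: [-0.097, 0.995, -0.0, -0.0]
ft_force: [0.9, 0.8, 0.1]
grip_width: 0.0005
grip_force: 0.0
time: 11.72
position: [0.4109, 0.2946, 0.2745]
tool_rot: [-0.097, 0.995, 0.001, 0.004]
ft_force: [-0.1, -0.4, -0.9]
grip_width: 0.0004
grip_force: 0.0
time: 12.13
position: [0.3768, 0.4631, 0.2736]
tool_rot: [-0.098, 0.995, 0.002, 0.003]
ft_force: [0.9, 0.1, 0.3]
grip_width: 0.0007
grip_force: 0.0
time: 12.55
position: [0.3697, 0.4932, 0.2728]
tool_rot: [-0.097, 0.995, -0.0, 0.0]
ft_force: [0.5, 0.2, -0.8]
grip_width: 0.0
grip_force: 0.0
t 12.55 gate TCP [-26.8 280.3 272.8] f [ 0.6  0.1 -0.8] w 2.0512225465042127e-05
tool x deg -168.9 tilt [-0.001 -0.    -1.   ]
side knob [ 43.9 -33.  152.5] foreaft 0.32 across 0.232 430 r 0.1435
knob gate [ 44.2 -32.5 152.3] err 0.3 foreaft 0.322 across 0.229 424 430
```

View pics/tend.png

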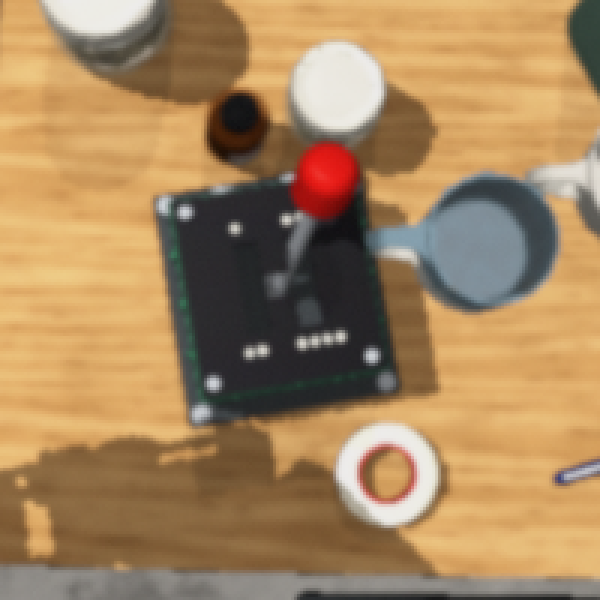

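The final view shows the knob at crop (328,180) over the three-dot slot, with foreaft 0.32 and across 0.23. The bottle, jar and tape have not moved and the hand is clear.

```bash
python3 -c "
from rig import robot
print(robot.hand_in())"
```

```text
the job is handed in; nothing more can be done
None
```

The selector is in third (measured foreaft about 0.32 rad, across about 0.23 rad), shifted through neutral by light fingertip pushes; the bottle, jar and tape show no movement in the last picture, the hand is clear, and the job was handed in at about 12.6 s (no verdict was returned).

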